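Take the spent ribbon cassette out of the tag printer

TASK

The ribbon in the little tag printer is used up. First turn the ribbon counter's knob back until it rests at its zero stop, then squeeze the cassette's two side catches together and lift the cassette straight up out of its bay. Finish while still holding it: keep both catches pinched and the cassette upright and still, its underside at least 6 cm above the printer's deck, and leave the things round the printer where they are.

Things in the scene. Friction and masses are not known exactly. Their poses are not given: they have to be found in the camera images.
- printer: Tag printer, fixed to the table: grey case with bare metal deck, 100 (x) x 200 (y) x 60 mm high. Origin: centre of its underside on the table, z up; the front with the tag slot faces its own -x. Cassette bay at x 0, y +50 mm; counter knob at x 0, y -55 mm.
- bay (a point): Centre of the bay's opening at the top of the deck (60 mm above the table), axes as the printer's. The opening is 68 (x) x 56 (y) mm; bay floor 40 mm below the deck top. Under the 10 mm thick deck the bay widens to 72 mm in y, so the deck's edges form a lip on both y sides.
- counter (a joint): Angle of the counter knob in rad: 0 at its zero stop, where the steel nose under the pointer end meets a small steel pin on the base and the knob cannot go further, growing as the knob is turned clockwise seen from above, up to 2.7. So it is turned back counter-clockwise. It stays where it is left; friction torque about 0.04 N m.
- counter_grip (a point): On the knob's upright axis at grip height, 37 mm above the deck. Black knob: 40 mm disc, its top 14 mm above the deck, with a bar grip on it 38 mm long, 14 mm thick, top 44 mm above the deck. The frame turns with the knob: x along the bar, pointer (white line) at its -x end. At the zero stop the pointer shows to the printer's own -x (front).
- cassette: Ribbon cassette, a loose closed black box, 64 (x) x 52 (y) x 44 mm, 0.14 to 0.26 kg, seated in the bay parallel to the printer with 2 mm play; its top is 4 mm above the deck. Origin: centre of its underside, z up. The middle is 27 mm thick in y, the two 7 mm end plates 52 mm wide. On each of its +y and -y sides stands a spring catch.
- catch_left_pad (a point): Outer face of the +y catch's paddle, mid width, 62 mm above the cassette's underside (22 mm above the deck when seated); moves with the catch, axes as the cassette's. Paddle: upright, 26 mm wide (x), 5 mm thick, from the deck to 34 mm above it. The two paddles' outer faces are 52 mm apart at rest, 38 mm squeezed fully together.
- catch_left (a joint): Travel of the +y catch in m: 0 at rest (out), 0.007 fully in towards the cassette's middle. Below the deck its tooth reaches 4 mm under the lip, with 2 mm play in height, so the cassette lifts only with both catches in; a tooth surely clears from 0.006 (0.004 if well centred). Spring 2.5 N at rest, 6 N fully in; springs back when let go.
- catch_right (a joint): The same for the catch on the cassette's -y side.
- catch_right_pad (a point): The same point on the outer face of the -y catch's paddle.
- fob_near: A flat wooden key fob, 20 x 50 x 8 mm, lying beside the bay end of the printer. Bystander; origin at the centre of its underside.
- fob_far: A flat wooden key fob, 20 x 50 x 8 mm, lying beside the knob end of the printer. Bystander; origin at the centre of its underside.
- jar: A turned wooden jar with knobbed lid, 47 mm across, 73 mm high, standing to the left. Bystander; origin at the centre of its underside.
- sander: A sanding block, 39 x 65 x 28 mm, lying to the right. Bystander; origin at the centre of its underside.
Not all that is in view belongs to the job. What is shaped like the cassette but purple is not meant.

How it is judged (in metres and radians):
On the way, in this order (a step that is already met when the one before it is completed fails the run):
1. the counter knob is back at its zero stop, the cassette still in its bay (value of joint counter below 0.08 rad and z of cassette in the frame of printer below 0.026 m), for 0.2 s.
2. the fingers squeeze both catches in while the cassette still sits in its bay (value of joint each of catch_left, catch_right above 0.0045 m and contact force between the fingers and cassette above 2 N and z of cassette in the frame of printer below 0.035 m), for 0.05 s.
At the end, for the whole second after the job is handed in: The counter is within 0.1 rad of its zero stop; the fingers hold the cassette with both catches pressed in more than 4.5 mm; its underside is at least 118 mm above the table (58 mm above the deck), it touches nothing of the printer, stands within 0.3 rad of upright and moves slower than 30 mm/s (value of joint each of catch_left, catch_right above 0.0045 m and value of joint counter below 0.1 rad and height (world z) of cassette above 0.118 m and angle between cassette's own z axis and vertical below 0.3 rad and linear speed of cassette below 0.03 m/s and contact force between the fingers and cassette above 2 N and contact force between cassette and printer below 0.05 N); the arm keeps its last pose, push and grip.
It fails at once if the key fob on the bay side of the printer is knocked more than 4 cm from its place (distance of fob_near from where it was at the start of the episode above 0.04 m).
It fails at once if the key fob on the knob side of the printer is knocked more than 4 cm from its place (distance of fob_far from where it was at the start of the episode above 0.04 m).
It fails at once if the turned jar is knocked more than 4 cm from its place (distance of jar from where it was at the start of the episode above 0.04 m).
It fails at once if the sanding block is knocked more than 4 cm from its place (distance of sander from where it was at the start of the episode above 0.04 m).
It also fails if it takes over 64 s, if anything falls off the work surface, if the arm or the gripper's body presses on something with over 40 N, if the wrist force passes 120 N, or if a joint passes its speed limit or range.

ROBOT

A 7-joint arm with a two-finger parallel gripper is mounted at the origin on a cart in front of the work surface, level with it; the furniture and walls round the work are solid. World frame = base frame: x ahead of the robot, y to its left, z up, the work surface at z = 0. Lengths are in m, angles in degrees, forces in N, time in s.
With the tool pointing down it reaches from about 0.425 to 0.875 m from the base axis. Payload 4.7 kg.
Tool frame: the origin (TCP) lies midway between the tips of the shut fingers; the grasp point (between the pads) lies 19 mm behind it; z points along the fingers, y is the direction in which the jaws open and shut (so a half turn about z gives the same grasp; the last joint's range is limited). The gripper opens to 87 mm and grips with 3 to 60 N. Pads are 19 mm wide; open, the fingers measure 117 mm over their backs; the gripper's body (75 mm by 190 mm) begins 51 mm behind the grasp point.
Start: joints at [-64.452, 18.392, -4.016, 83.108, 1.295, 78.541, -3.26], TCP at [0.272, 0.59, 0.223] pointing down, gripper open.
Joint ranges: [-163.93, 163.93], [-17.29, 119.83], [-79.2, 71.16], [3.27, 140.29], [-89.18, 269.18], [5.43, 117.66], [-154.24, 154.24]. Speed limits (degrees/s): [147.25, 147.25, 180, 180, 180, 180, 180].

INTERFACE

Orientations are given as [roll, pitch, yaw] about the fixed x, y, z axes, in that order (R = Rz(yaw) Ry(pitch) Rx(roll)).
In Python, from cell import env gives the robot as it stands.
- The arm moves only by the tool apply_moves, never from a script. Its argument "targets" is a list of rows, each a list of 2 entries, a list of its own where there are three numbers: the shift along the world's x, y, z in mm, then the turn, a rotation vector about the world's x, y, z in rad. A call has 1 to 8 rows; each row is the pose to reach, as a shift and turn from the pose commanded when the call began; what a row does not reach only later rows make up. A row lasts 1/10 s, in which the tool goes at most 50 mm and 8.59 degrees, less where a joint would pass 70% of its speed; a pose out of reach is approached as far as the arm can. A call with a gripper value outside its range is refused whole. "hand" is the finger opening in mm, from 0 to 87, set as the call begins (left out, the last holds). The fingers move at their own pace and stop on an object; "squeeze" is the grip in N (left out, the last holds). Time passes only in rows, so rows that repeat a pose let the fingers close. It gives the time, the measured TCP pose, the force and the opening at its end, in the units of the state.
- env.get_obs(): the state, without advancing time (a new reading comes with each control period).
- env.read_camera(name): name is "scene" or "top" or "wrist"; returns a dict with "image" (384x512x3 uint8, red, green, blue), "camera_matrix" (3x3 intrinsics, pixels), "camera_from_world" (4x4, takes a point from world to camera coordinates); the wrist camera has in their place "mount" (4x4, takes a point from camera to tool coordinates, whose origin is the TCP and whose axes are the flange's). Camera axes: x right, y down, z forward; pixel columns grow to the right and rows downward; lengths in m; the calibration is good to about 2 mm. A picture is of the moment at which its call begins: read the wrist's pose just before it. There is no depth.
- env.sign_off(): hands the job in, once; it reports no verdict.
Trained networks look in a picture, given as the dict that the camera call returned (one of the last four; its "shot" number tells which), for a name from the list of things; names that differ only in an ending like _2 or _b are one class to them, and where a whole thing is asked for, a point or a joint stands for the part that bears it (a point fixed in the world has none). Each returns a list of dicts, best first, with "conf" (0 to 1); they miss things now and then, are a little off and sometimes report something else, mostly with a low value. They report only what shows in the picture. A call takes as long as a camera call. They do not tell look-alikes from the thing itself.
- env.regions_of(picture, target): "region" (384x512 bool, what is visible of it) and "rect" ([left, top, right, bottom] in pixels, round what is visible of it).
The state is a dict: "time_s": time; "qpos": joint angles; "joint_velocities": joint speeds; "effort": joint torques, N m; "tool_pos": TCP position; "tool_rot": TCP orientation; "force": force on the tool from outside, world axes, zero at the start; "wrist_torque": the same for the moment, N m; "grip_width": finger opening in m.
Only numpy, scipy, OpenCV 4.12 (cv2) and the standard library are available. Lean on these libraries where they do the work, as an engineer would, in place of code of your own. Each camera call takes 0.05 s, during which the arm holds its last target. There are 200 camera calls.

## Working session

There is one attempt and no reset: what is moved stays moved. The work goes in short steps, Python scripts to look and compute and a tool call to move; the robot and the scene stay as the last step left them, time stands still between calls to the robot, and variables do not carry over. Pictures are saved under pics/ and viewed, about 8 in all and at most 12, crops included, and the job is handed in when it is done.

Besides the shell and the picture viewer there is one more tool, called after "Request:" in YAML: its name, and indented under it one key for each argument. apply_moves: Moves the arm, as the interface text tells. Its arguments: {"type":"object","properties":{"targets":{"type":"array","items":{"type":"array"}},"hand":{"type":"number"},"squeeze":{"type":"number"}},"required":["targets"]}

```bash
mkdir -p pics; ls; python3 - <<'E'
from cell import env
import cv2,numpy as np
o=env.get_obs();print({k:np.round(v,3) for k,v in o.items()})
ims=[]
for c in ['scene','top']:
    p=env.read_camera(c);im=p['image'];ims.append(im)
    print(c,np.round(p['camera_matrix'],1).tolist(),np.round(p['camera_from_world'],4).tolist())
    for n in ['printer','cassette','counter','catch_left','catch_right','fob_near','jar','sander']:
        for r in env.regions_of(p,n)[:3]: 
            ys,xs=np.nonzero(r['region']);print(n,round(r['conf'],2),np.round(r['rect']).tolist(),xs.mean().round(1),ys.mean().round(1),len(xs))
    cv2.imwrite(f'pics/{c}0.png',cv2.resize(im[...,::-1],(800,600),interpolation=cv2.INTER_CUBIC))
E
```

```text
pics
{'time_s': np.float64(0.0), 'qpos': array([-64.455,  18.439,  -4.016,  83.176,   1.296,  78.54 ,  -3.261]), 'joint_velocities': array([-0.067,  0.023,  0.023,  0.009, -0.043,  0.032, -0.014]), 'effort': array([ 1.0000e-03, -4.9131e+01, -4.0300e-01, -3.1252e+01, -6.4000e-02,
        4.4000e-02,  0.0000e+00]), 'tool_pos': array([0.272, 0.59 , 0.221]), 'tool_rot': array([-1.79890e+02,  7.00000e-03,  1.55265e+02]), 'force': array([ 0.713,  0.034, -0.54 ]), 'wrist_torque': array([ 0.   , -0.029,  0.016]), 'grip_width': np.float64(0.087)}
scene [[373.2, 0.0, 259.7], [0.0, 373.2, 192.3], [0.0, 0.0, 1.0]] [[0.7915, -0.6109, -0.0214, -0.3665], [-0.4083, -0.5024, -0.7622, 0.2577], [0.4548, 0.612, -0.647, 0.9684], [0.0, 0.0, 0.0, 1.0]]
printer 0.66 [250.0, 183.0, 313.0, 254.0] 283.6 221.4 2115
cassette 0.8 [221.0, 167.0, 243.0, 197.0] 233.5 180.2 433
cassette 0.68 [262.0, 190.0, 285.0, 210.0] 272.7 198.7 310
counter 0.66 [281.0, 207.0, 297.0, 224.0] 290.3 216.6 173
catch_left 0.54 [236.0, 165.0, 243.0, 176.0] 237.2 171.0 60
catch_right 0.42 [223.0, 172.0, 231.0, 188.0] 227.8 180.6 86
catch
[... 465 characters left out ...]
02, -0.9999, 0.0146, 0.0038], [-0.9958, -0.0033, -0.0913, 0.4645], [0.0913, -0.0143, -0.9957, 1.3393], [0.0, 0.0, 0.0, 1.0]]
printer 0.94 [253.0, 152.0, 324.0, 204.0] 291.7 179.0 2238
cassette 0.91 [263.0, 163.0, 285.0, 187.0] 273.8 173.2 294
cassette 0.67 [195.0, 172.0, 223.0, 193.0] 208.1 182.5 420
counter 0.52 [304.0, 177.0, 316.0, 189.0] 308.7 180.6 164
catch_left 0.39 [199.0, 171.0, 211.0, 178.0] 205.5 173.8 39
fob_near 0.59 [241.0, 168.0, 241.0, 186.0] 239.5 175.9 104
jar 0.53 [141.0, 173.0, 162.0, 188.0] 150.9 180.5 249
jar 0.49 [330.0, 188.0, 342.0, 206.0] 335.4 196.6 106
sander 0.84 [372.0, 176.0, 392.0, 189.0] 381.1 182.3 303
sander 0.26 [301.0, 175.0, 315.0, 185.0] 309.5 181.1 149
```

```bash
cat > h.py <<'E'
from cell import env
import cv2,numpy as np
from scipy.spatial.transform import Rotation as R
def save(im,n,box=None,size=(800,600)):
    if box: im=im[box[1]:box[3],box[0]:box[2]]
    cv2.imwrite('pics/'+n,cv2.resize(im[...,::-1],size,interpolation=cv2.INTER_CUBIC))
def ext(p,o=None):
    if 'camera_from_world' in p: return np.array(p['camera_from_world'])
    T=np.eye(4);T[:3,:3]=R.from_euler('xyz',o['tool_rot'],degrees=True).as_matrix();T[:3,3]=o['tool_pos']
    return np.linalg.inv(T@np.array(p['mount']))
def unproj(K,E,uv,z):
    d=E[:3,:3].T@np.linalg.inv(K)@np.array([uv[0],uv[1],1.]);c=-E[:3,:3].T@E[:3,3]
    return c+d*(z-c[2])/d[2]
def proj(K,E,P):
    q=K@(E[:3,:3]@np.array(P)+E[:3,3]);return q[:2]/q[2]
E
python3 - <<'E'
from h import *
p=env.read_camera('top');K=np.array(p['camera_matrix']);E=ext(p)
save(p['image'],'top1.png',(120,120,420,270),(800,400))
for n,uv,z in [('printer',(291.7,179),.06),('cass',(273.8,173.2),.064),('purple',(208,182.5),.04),('knob',(308.7,180.6),.09),('fobn',(239.5,176),.008),('jar',(150.9,180.5),.05),('jar2/fobfar',(335.4,196.6),.008),('sander',(381,182.3),.028)]:
    print(n,np.round(unproj(K,E,uv,z),3))
w=env.read_camera('wrist');print(np.round(w['mount'],3),w['camera_matrix'])
E
```

```text
printer [ 0.48  -0.078  0.06 ]
cass [ 0.496 -0.026  0.064]
purple [0.471 0.166 0.04 ]
knob [ 0.472 -0.124  0.09 ]
fobn [0.494 0.075 0.008]
jar [0.475 0.33  0.05 ]
jar2/fobfar [ 0.433 -0.213  0.008]
sander [ 0.474 -0.346  0.028]
[[-0.    -0.953 -0.302  0.085]
 [ 1.    -0.001  0.001 -0.001]
 [-0.001 -0.302  0.953 -0.162]
 [ 0.     0.     0.     1.   ]] [[296.69877569   0.         251.56504996]
 [  0.         296.69877569 189.50322745]
 [  0.           0.           1.        ]]
```

View pics/top1.png

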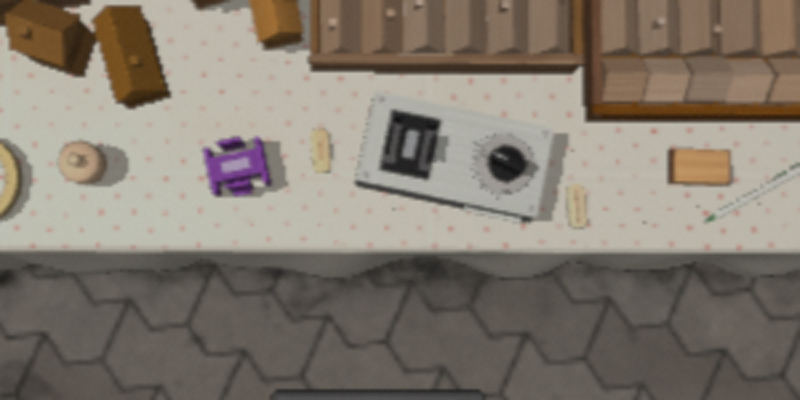

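View pics/scene0.png

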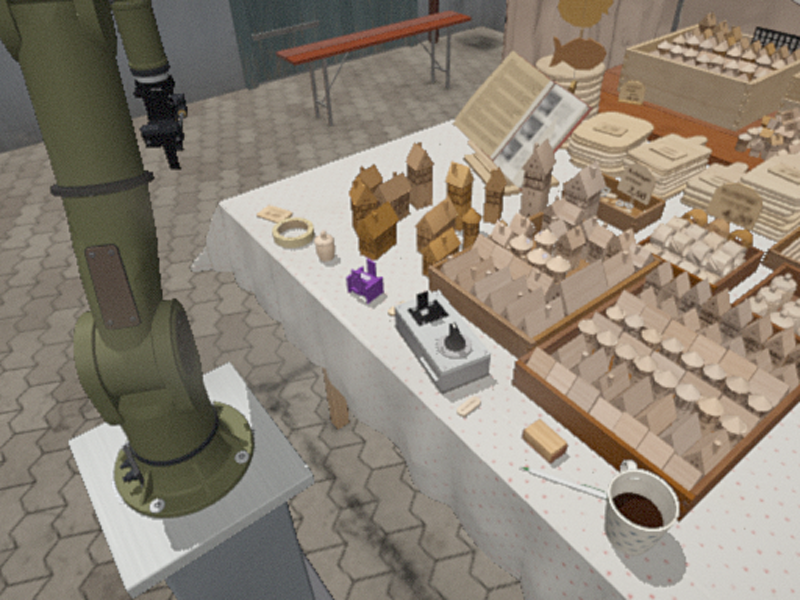

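The cassette candidates are the black one in the printer (top px 274,174) and the purple look-alike (208,183). I choose the black one, because it sits in the printer's bay. I'll go above it for a close look with the wrist camera.

Request:
apply_moves:
  targets:
    - [[20,-30,5],[0,0,0]]
    - [[50,-72,10],[0,0,0]]
    - [[78,-115,20],[0,0,0]]
    - [[105,-155,30],[0,0,0]]
    - [[125,-195,37],[0,0,0]]
    - [[135,-240,37],[0,0,0]]
    - [[140,-287,37],[0,0,0]]
    - [[146,-334,37],[0,0,0]]
  hand: 87

```text
time_s: 1.8
tool_pos: [0.4183, 0.2544, 0.2598]
tool_rot: [180.0, 0.0, 155.2]
force: [0.3, -0.2, -0.2]
grip_width: 0.0868
```

Request:
apply_moves:
  targets:
    - [[6,-47,0],[0,0,0]]
    - [[12,-94,0],[0,0,0]]
    - [[18,-141,0],[0,0,0]]
    - [[24,-188,0],[0,0,0]]
    - [[30,-235,0],[0,0,0]]
    - [[36,-280,0],[0,0,0]]
    - [[42,-320,0],[0,0,0]]
    - [[42,-326,0],[0,0,0]]

```text
time_s: 2.6
tool_pos: [0.4601, -0.0756, 0.2602]
tool_rot: [-180.0, 0.1, 154.8]
force: [0.5, 0.0, -0.6]
grip_width: 0.0871
```

Request:
apply_moves:
  targets:
    - [[0,0,0],[0,0,0]]
    - [[0,0,0],[0,0,0]]
    - [[0,0,0],[0,0,0]]

```text
time_s: 2.9
tool_pos: [0.4601, -0.0678, 0.2595]
tool_rot: [180.0, -0.0, 155.4]
force: [0.9, -0.8, -0.4]
grip_width: 0.087
```

```bash
python3 - <<'E'
from h import *
o=env.get_obs();print({k:np.round(v,3).tolist() for k,v in o.items()})
p=env.read_camera('wrist');K=np.array(p['camera_matrix']);E=ext(p,o)
np.savez('w1.npz',im=p['image'],K=K,E=E)
for n,z in [('printer',.06),('cassette',.064),('counter',.08),('catch_left',.094),('catch_right',.094)]:
    for r in env.regions_of(p,n)[:2]:
        ys,xs=np.nonzero(r['region']);print(n,round(r['conf'],2),np.round(r['rect']).tolist(),xs.mean().round(1),ys.mean().round(1),len(xs),np.round(unproj(K,E,(xs.mean(),ys.mean()),z),3))
save(p['image'],'w1.png')
E
```

```text
{'time_s': 2.9, 'qpos': [-27.481, -7.258, 30.085, 105.808, 3.661, 80.509, 67.242], 'joint_velocities': [-0.224, 0.054, 0.168, -0.142, 0.088, 0.067, 0.148], 'effort': [0.353, -19.896, -1.744, -31.413, 0.048, 0.089, -0.005], 'tool_pos': [0.46, -0.068, 0.26], 'tool_rot': [179.985, -0.016, 155.442], 'force': [0.926, -0.821, -0.45], 'wrist_torque': [-0.012, 0.09, -0.05], 'grip_width': 0.087}
printer 0.69 [167.0, 123.0, 339.0, 234.0] 248.6 180.4 11007 [ 0.474 -0.079  0.06 ]
cassette 0.94 [384.0, 63.0, 468.0, 133.0] 425.8 95.7 3350 [0.466 0.149 0.064]
cassette 0.74 [266.0, 146.0, 320.0, 205.0] 295.0 177.4 2022 [ 0.494 -0.024  0.064]
counter 0.93 [192.0, 185.0, 241.0, 214.0] 212.3 198.9 955 [ 0.472 -0.127  0.08 ]
catch_left 0.77 [304.0, 160.0, 322.0, 192.0] 312.9 174.4 293 [ 0.49  -0.005  0.094]
catch_left 0.77 [421.0, 106.0, 470.0, 120.0] 443.3 111.9 556 [0.483 0.147 0.094]
catch_right 0.98 [399.0, 70.0, 450.0, 86.0] 422.2 78.4 559 [0.441 0.135 0.094]
catch_right 0.52 [268.0, 168.0, 284.0, 199.0] 275.5 183.6 234 [ 0.482 -0.048  0.094]
```

View pics/w1.png

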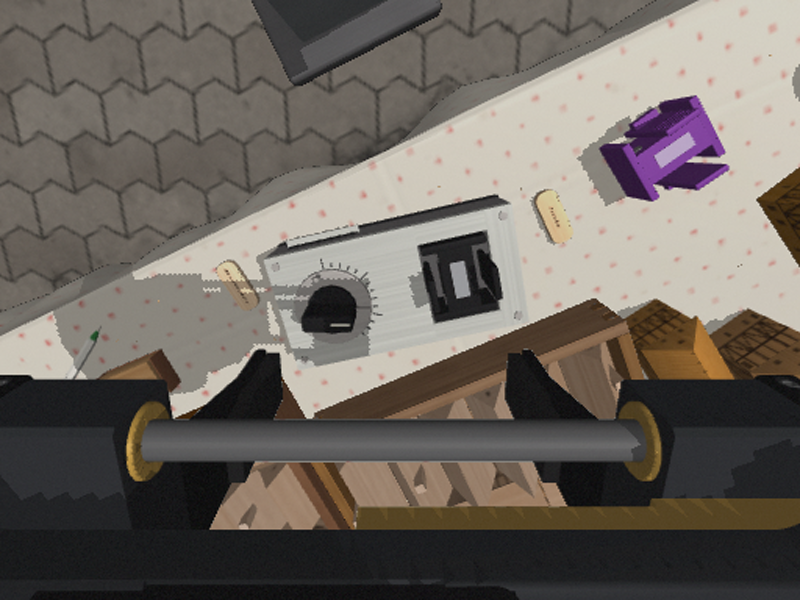

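The wrist picture shows the printer in the middle, with the knob at about (330,310) and the black cassette at (460,275). The purple decoy is at the upper right. Next I'll crop close to get the knob angle and the edges.

```bash
python3 - <<'E'
from h import *
d=np.load('w1.npz');save(d['im'],'w1c.png',(165,115,345,250),(800,600))
E
```

```text
(no output)
```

View pics/w1c.png

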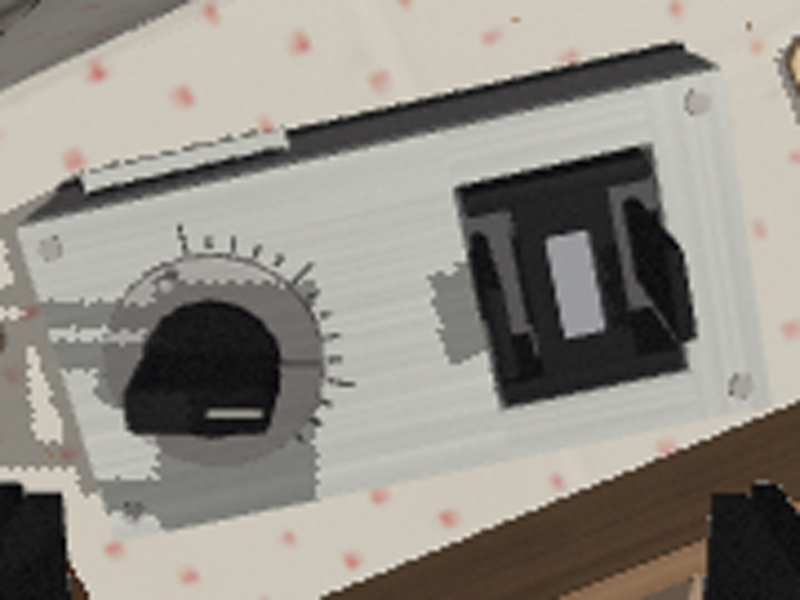

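The crop shows the deck corners at about (18,230), (720,70), (765,405) and (130,535). The pointer line runs from (205,413) to (265,412), with its end to the right, so it is about 100° clockwise from the zero mark at (180,235). Now the numbers.

```bash
python3 - <<'E'
from h import *
d=np.load('w1.npz');K,E=d['K'],d['E'];s=180/800
def q(x,y,z): return unproj(K,E,(165+x*s-.5+.5*s,115+y*s-.5+.5*s),z)
A,B,C=q(18,230,.06),q(720,70,.06),q(765,405,.06)
print(A,B,C,np.linalg.norm(B-A),np.linalg.norm(C-B))
print('yaw from AB',np.degrees(np.arctan2(*(B-A)[[1,0]]))-90,'BC',np.degrees(np.arctan2(*(C-B)[[1,0]])))
# screws
S=[q(50,250,.06),q(697,102,.06),q(740,385,.06),q(132,512,.06)]
c=np.mean(S,0);v=(S[1]+S[2]-S[0]-S[3])/2
print('screw c',c,'len',np.linalg.norm(v),'yaw',np.degrees(np.arctan2(v[1],v[0]))-90)
yaw=np.arctan2(v[1],v[0])-np.pi/2;r=R.from_euler('z',yaw).as_matrix()
print('knob',c+r@[0,-.055,0],'bay',c+r@[0,.05,0])
print('bay corners',[np.round(r.T@(q(x,y,.062)-c),4)[:2].tolist() for x,y in [(457,188),(650,148),(688,370),(503,407)]])
a,b=q(205,413,.104),q(265,412,.104);print('pointer',a,b,np.degrees(np.arctan2(*(b-a)[[1,0]])))
e=[q(130,430,.104),q(272,434,.104)]
print('bar back edge',e,np.degrees(np.arctan2(*(e[1]-e[0])[[1,0]])),np.linalg.norm(e[1]-e[0]))
print('-x dir',np.degrees(yaw)+180,'disc c',q(215,355,.072))
print('label',r.T@(q(577,285,.064)-c))
print('padtops L',r.T@(q(675,265,.094)-c))
E
```

```text
[ 0.41633265 -0.16225919  0.06      ] [0.45665122 0.03247205 0.06      ] [0.55331372 0.01090452 0.06      ] 0.1988613579470934 0.0990393712011303
yaw from AB -11.697651188373385 BC -12.577921791216953
screw c [ 0.48454627 -0.07514783  0.06      ] len 0.18428886659696012 yaw -11.723859568898447
knob [ 0.47337054 -0.12900043  0.06      ] bay [ 0.49470602 -0.02619091  0.06      ]
bay corners [[-0.0338, 0.0235], [-0.0328, 0.0774], [0.0333, 0.0776], [0.0326, 0.0232]]
pointer [ 0.47452505 -0.12657036  0.104     ] [ 0.48071674 -0.11238465  0.104     ] 66.41997046648255
bar back edge [array([ 0.47064241, -0.1463563 ,  0.104     ]), array([ 0.48694536, -0.11342432,  0.104     ])] 63.662327702410224 0.036746447293025106
-x dir 168.27614043110154 disc c [ 0.46945028 -0.12551601  0.072     ]
label [0.00044764 0.05072106 0.004     ]
padtops L [-0.00829572  0.0736432   0.034     ]
```

Request:
apply_moves:
  targets:
    - [[2,-8,0],[0,0,-0.145]]
    - [[4,-16,0],[0,0,-0.29]]
    - [[6,-24,-10],[0,0,-0.435]]
    - [[8,-32,-20],[0,0,-0.58]]
    - [[10,-40,-30],[0,0,-0.725]]
    - [[12,-48,-40],[0,0,-0.87]]
    - [[13,-55,-50],[0,0,-1.015]]
    - [[13,-60,-60],[0,0,-1.16]]
  hand: 50

```text
time_s: 4.0
tool_pos: [0.4731, -0.1301, 0.1992]
tool_rot: [180.0, 0.0, 88.4]
force: [0.2, 0.4, 0.7]
grip_width: 0.0501
```

Request:
apply_moves:
  targets:
    - [[0,0,0],[0,0,-0.14]]
    - [[0,0,0],[0,0,-0.28]]
    - [[0,0,0],[0,0,-0.4]]
    - [[0,0,0],[0,0,-0.4]]
    - [[0,0,0],[0,0,-0.4]]
    - [[0,0,0],[0,0,-0.4]]

```text
time_s: 4.6
tool_pos: [0.4731, -0.1296, 0.1996]
tool_rot: [180.0, -0.0, 66.0]
force: [-0.3, -0.2, -0.6]
grip_width: 0.0496
```

```bash
python3 - <<'E'
from h import *
P=[]
for i in range(5):
    o=env.get_obs();P.append(np.r_[o['tool_pos'],o['tool_rot']])
    p=env.read_camera('wrist')
P=np.array(P);print(P.mean(0).round(4),P.std(0).round(4),o['qpos'].round(1),o['grip_width'],o['force'])
E=ext(p,o);K=np.array(p['camera_matrix'])
for P in [(.4735,-.129,.104),(.481,-.112,.104),(.4735,-.129,.072)]: print(proj(K,E,P))
im=p['image'].copy()
save(im,'w2.png')
E
```

```text
[ 4.731000e-01 -1.296000e-01  1.996000e-01  1.799945e+02  1.900000e-03
  6.595890e+01] [0.     0.     0.     0.0012 0.0014 0.0299] [-20.3  -1.4  32.3 108.    0.8  73.1 -12.3] 0.04991417981541314 [-0.98640721  0.01682093  0.19594473]
[253.11726899 189.71629261]
[253.04466476 169.89157676]
[252.96860667 180.19740641]
```

View pics/w2.png

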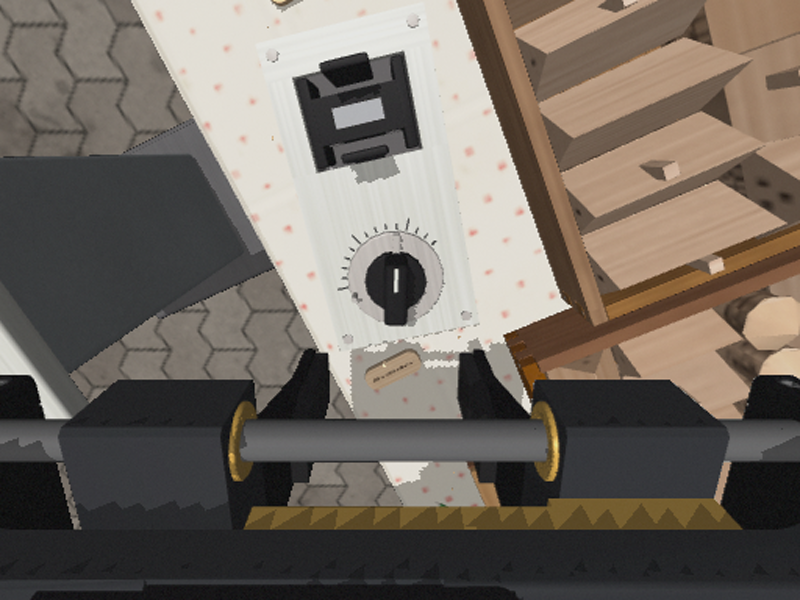

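The pointer line projects within 2 px of where I predicted, and the bar stands vertical in the wrist view (column 396), so the jaws are square to it. I'll descend and close gently.

Request:
apply_moves:
  targets:
    - [[0,0,-30],[0,0,0]]
    - [[0,0,-60],[0,0,0]]
    - [[0,0,-85],[0,0,0]]
    - [[0,0,-105],[0,0,0]]
    - [[0,0,-119],[0,0,0]]
    - [[0,0,-119],[0,0,0]]

```text
time_s: 5.45
tool_pos: [0.4716, -0.1294, 0.0789]
tool_rot: [-179.8, 0.1, 65.9]
force: [0.4, 0.2, -0.8]
grip_width: 0.0499
```

Request:
apply_moves:
  targets:
    - [[0,0,0],[0,0,0]]
    - [[0,0,0],[0,0,0]]
    - [[0,0,0],[0,0,0]]
    - [[0,0,0],[0,0,0]]
    - [[0,0,0],[0,0,0]]
    - [[0,0,0],[0,0,0]]
  hand: 5
  squeeze: 20

```text
time_s: 6.05
tool_pos: [0.4742, -0.13, 0.0811]
tool_rot: [179.8, -0.0, 65.9]
force: [3.9, -1.5, -0.4]
grip_width: 0.0136
```

Request:
apply_moves:
  targets:
    - [[0,0,0],[0,0,0.12]]
    - [[0,0,0],[0,0,0.24]]
    - [[0,0,0],[0,0,0.36]]
    - [[0,0,0],[0,0,0.48]]
    - [[0,0,0],[0,0,0.6]]
    - [[0,0,0],[0,0,0.72]]
    - [[0,0,0],[0,0,0.84]]
    - [[0,0,0],[0,0,0.96]]

```text
time_s: 6.85
tool_pos: [0.4756, -0.1299, 0.0811]
tool_rot: [179.8, 0.2, 121.2]
force: [7.1, -0.1, -5.4]
grip_width: 0.0137
```

Request:
apply_moves:
  targets:
    - [[0,0,0],[0,0,0.12]]
    - [[0,0,0],[0,0,0.24]]
    - [[0,0,0],[0,0,0.36]]
    - [[0,0,0],[0,0,0.48]]
    - [[0,0,0],[0,0,0.58]]
    - [[0,0,0],[0,0,0.66]]
    - [[0,0,0],[0,0,0.72]]
    - [[0,0,0],[0,0,0.72]]

```text
time_s: 7.65
tool_pos: [0.4762, -0.1292, 0.0811]
tool_rot: [179.9, 0.4, 162.3]
force: [8.3, -0.0, -5.9]
grip_width: 0.0139
```

```bash
python3 -c "
from h import *
o=env.get_obs();print({k:np.round(o[k],3).tolist() for k in ['time_s','tool_pos','tool_rot','force','wrist_torque','grip_width','qpos']})"
```

```text
{'time_s': 7.65, 'tool_pos': [0.476, -0.129, 0.081], 'tool_rot': [179.906, 0.363, 162.256], 'force': [8.294, -0.048, -5.927], 'wrist_torque': [0.038, -1.725, 0.055], 'grip_width': 0.014, 'qpos': [-13.037, 6.153, 26.62, 115.674, -3.307, 58.494, 87.419]}
```

Request:
apply_moves:
  targets:
    - [[1,0,0],[0,0,0.03]]
    - [[2,0,0],[0,0,0.06]]
    - [[3,0,0],[0,0,0.09]]
    - [[3,0,0],[0,0,0.12]]
    - [[3,0,0],[0,0,0.15]]
    - [[3,0,0],[0,0,0.15]]

```text
time_s: 8.25
tool_pos: [0.4765, -0.1291, 0.081]
tool_rot: [179.9, 0.0, 170.7]
force: [0.7, 3.0, 4.3]
grip_width: 0.0144
```

```bash
python3 -c "
from h import *
o=env.get_obs();print({k:np.round(o[k],3).tolist() for k in ['time_s','tool_pos','tool_rot','force','wrist_torque','grip_width']})"
```

```text
{'time_s': 8.25, 'tool_pos': [0.476, -0.129, 0.081], 'tool_rot': [179.922, 0.047, 170.727], 'force': [0.671, 2.994, 4.293], 'wrist_torque': [0.72, -0.002, -0.452], 'grip_width': 0.014}
```

Request:
apply_moves:
  targets:
    - [[0,0,0],[0,0,0.02]]
    - [[0,0,0],[0,0,0.04]]
    - [[0,0,0],[0,0,0.04]]
    - [[0,0,0],[0,0,0.04]]

```text
time_s: 8.65
tool_pos: [0.4767, -0.1291, 0.0809]
tool_rot: [180.0, 0.1, 173.0]
force: [1.5, 4.2, 4.3]
grip_width: 0.0147
```

```bash
python3 -c "
from h import *
o=env.get_obs();print({k:np.round(o[k],3).tolist() for k in ['time_s','tool_pos','tool_rot','force','wrist_torque','grip_width']})"
```

```text
{'time_s': 8.65, 'tool_pos': [0.477, -0.129, 0.081], 'tool_rot': [179.952, 0.069, 173.032], 'force': [1.506, 4.212, 4.259], 'wrist_torque': [1.017, -0.298, -0.525], 'grip_width': 0.015}
```

The reaction torque has risen to 0.5 N m, against 0.04 N m of friction, so the knob is on its stop. I'll release and lift.

Request:
apply_moves:
  targets:
    - [[0,0,0],[0,0,0]]
    - [[0,0,0],[0,0,0]]
    - [[0,0,0],[0,0,0]]
    - [[0,0,0],[0,0,0]]
    - [[0,0,20],[0,0,0]]
    - [[0,0,50],[0,0,-0.04]]
    - [[0,0,80],[0,0,-0.08]]
    - [[-10,30,110],[0,0,-0.08]]
  hand: 60

```text
time_s: 9.45
tool_pos: [0.466, -0.1035, 0.1916]
tool_rot: [-179.8, 0.0, 168.0]
force: [-0.5, 0.3, -0.5]
grip_width: 0.059
```

Request:
apply_moves:
  targets:
    - [[0,40,10],[0,0,0]]
    - [[0,70,20],[0,0,0]]
    - [[0,70,20],[0,0,0]]
    - [[0,70,20],[0,0,0]]
    - [[0,70,20],[0,0,0]]
  hand: 80

```text
time_s: 9.95
tool_pos: [0.4657, -0.0311, 0.21]
tool_rot: [-179.9, -0.0, 168.3]
force: [-0.2, -0.3, -0.1]
grip_width: 0.0794
```

```bash
python3 - <<'E'
from h import *
o=env.get_obs();print({k:np.round(v,3).tolist() for k,v in o.items() if k!='effort'})
p=env.read_camera('wrist');K=np.array(p['camera_matrix']);E=ext(p,o)
np.savez('w3.npz',im=p['image'],K=K,E=E)
for n,z in [('counter',.08),('cassette',.064),('catch_left',.094),('catch_right',.094)]:
    for r in env.regions_of(p,n)[:2]:
        ys,xs=np.nonzero(r['region']);print(n,round(r['conf'],2),np.round(r['rect']).tolist(),np.round(unproj(K,E,(xs.mean(),ys.mean()),z),3))
c=np.array([.4846,-.0751,0]);r=R.from_euler('z',-11.8,degrees=True).as_matrix()
Q=[proj(K,E,c+r@np.array([x,y,.06])) for x in(-.05,.05) for y in(-.1,.1)];Q=np.array(Q);print(Q.round())
l,t=np.maximum(Q.min(0)-15,0).astype(int);w=int(max(np.ptp(Q[:,0])+30,(np.ptp(Q[:,1])+30)*4/3));box=(l,t,l+w,t+w*3//4);print(box)
save(p['image'],'w3.png',box)
E
```

```text
{'time_s': 9.95, 'qpos': [-19.572, -4.385, 19.23, 109.628, 1.54, 74.577, 77.537], 'joint_velocities': [0.445, 0.225, 0.477, 0.043, -0.208, -0.005, -0.154], 'tool_pos': [0.466, -0.031, 0.21], 'tool_rot': [-179.947, -0.049, 168.342], 'force': [-0.152, -0.338, -0.131], 'wrist_torque': [0.034, 0.009, 0.042], 'grip_width': 0.079}
counter 0.89 [147.0, 178.0, 191.0, 232.0] [ 0.473 -0.127  0.08 ]
cassette 0.95 [236.0, 173.0, 285.0, 227.0] [ 0.494 -0.025  0.064]
cassette 0.58 [376.0, 112.0, 463.0, 179.0] [0.466 0.149 0.064]
catch_left 0.56 [283.0, 183.0, 288.0, 222.0] [ 0.489 -0.004  0.094]
catch_left 0.56 [415.0, 158.0, 463.0, 174.0] [0.482 0.146 0.094]
catch_right 0.59 [238.0, 184.0, 247.0, 225.0] [ 0.481 -0.047  0.094]
catch_right 0.59 [1.0, 204.0, 49.0, 242.0] [ 0.455 -0.269  0.094]
[[122. 157.]
 [309. 157.]
 [133. 241.]
 [304. 241.]]
(np.int64(106), np.int64(141), np.int64(323), np.int64(303))
```

View pics/w3.png

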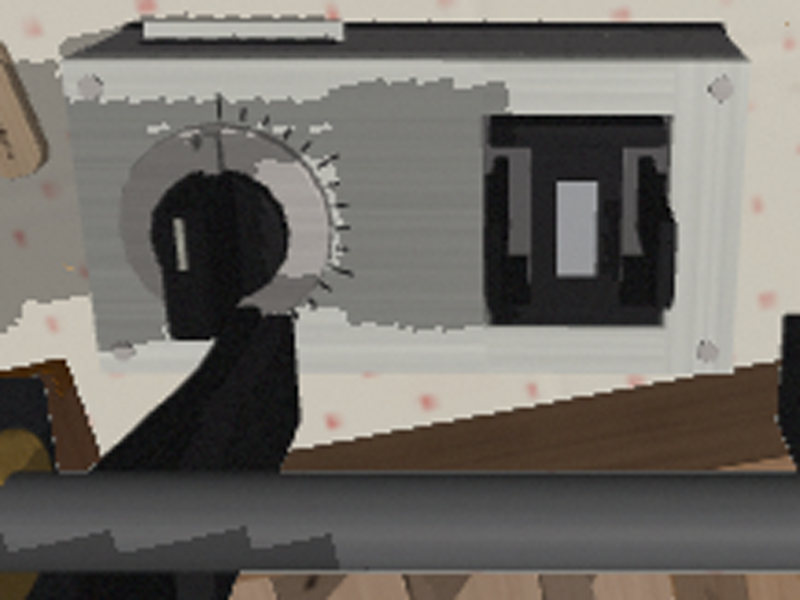

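The knob's pointer line now runs from (184,270) to (178,220), towards the printer's front. The cassette label is at (577,228), and the paddles are at about x 497 and 655. I'll check the pointer's angle and the cassette's centre.

```bash
python3 - <<'E'
from h import *
d=np.load('w3.npz');K,E=d['K'],d['E'];s=217/800
def q(x,y,z): return unproj(K,E,(106+x*s-.5+.5*s,141+y*s-.5+.5*s),z)
a,b=q(184,270,.104),q(178,220,.104);print('pointer az',np.degrees(np.arctan2(*(b-a)[[1,0]])))
S=[q(90,88,.06),q(720,88,.06),q(708,351,.06),q(123,351,.06)]
c=np.mean(S,0);v=(S[1]+S[2]-S[0]-S[3])/2;yaw=np.arctan2(v[1],v[0])-np.pi/2
print('c',c,np.linalg.norm(v),np.degrees(yaw));r=R.from_euler('z',yaw).as_matrix()
print('bay',c+r@[0,.05,0],'knob',c+r@[0,-.055,0])
for n,x,y in [('label',577,228),('cassTL',487,118),('cassTR',669,118),('cassBR',663,322),('cassBL',490,322)]:print(n,(r.T@(q(x,y,.064)-c)).round(4)[:2])
E
```

```text
pointer az 169.12752201469746
c [ 0.4852587  -0.07520838  0.06      ] 0.18413888255973165 -11.674884277123763
bay [ 0.4953766 -0.0262428  0.06     ] knob [ 0.47412901 -0.12907052  0.06      ]
label [-0.0003  0.0504]
cassTL [-0.0343  0.0239]
cassTR [-0.0343  0.0768]
cassBR [0.0305 0.0773]
cassBL [0.0305 0.0239]
```

Request:
apply_moves:
  targets:
    - [[15,2,0],[0,0,0]]
    - [[31,4,-20],[0,0,0]]
    - [[31,4,-55],[0,0,0]]
    - [[31,4,-90],[0,0,0]]
    - [[31,4,-120],[0,0,0]]
    - [[31,4,-138],[0,0,0]]
    - [[31,4,-144],[0,0,0]]
    - [[31,4,-144],[0,0,0]]

```text
time_s: 11.0
tool_pos: [0.4966, -0.026, 0.066]
tool_rot: [-180.0, -0.1, 168.4]
force: [0.1, -0.2, 0.8]
grip_width: 0.0801
```

Request:
apply_moves:
  targets:
    - [[0,0,0],[0,0,0]]
    - [[0,0,0],[0,0,0]]
    - [[0,0,0],[0,0,0]]
  hand: 60

```text
time_s: 11.3
tool_pos: [0.4979, -0.0256, 0.0677]
tool_rot: [180.0, 0.1, 168.4]
force: [0.1, -0.9, 0.0]
grip_width: 0.0644
```

```bash
python3 - <<'E'
from h import *
o=env.get_obs();print({k:np.round(v,3).tolist() for k,v in o.items() if k!='effort'})
p=env.read_camera('wrist');save(p['image'],'w4.png',(120,120,400,330))
E
```

```text
{'time_s': 11.3, 'qpos': [-18.744, 7.903, 19.944, 115.279, -3.228, 57.208, 81.205], 'joint_velocities': [-0.053, 0.199, -0.037, 0.293, 0.112, -0.002, 0.022], 'tool_pos': [0.498, -0.026, 0.068], 'tool_rot': [179.954, 0.113, 168.436], 'force': [0.067, -0.944, 0.028], 'wrist_torque': [0.036, -0.037, 0.031], 'grip_width': 0.064}
```

View pics/w4.png

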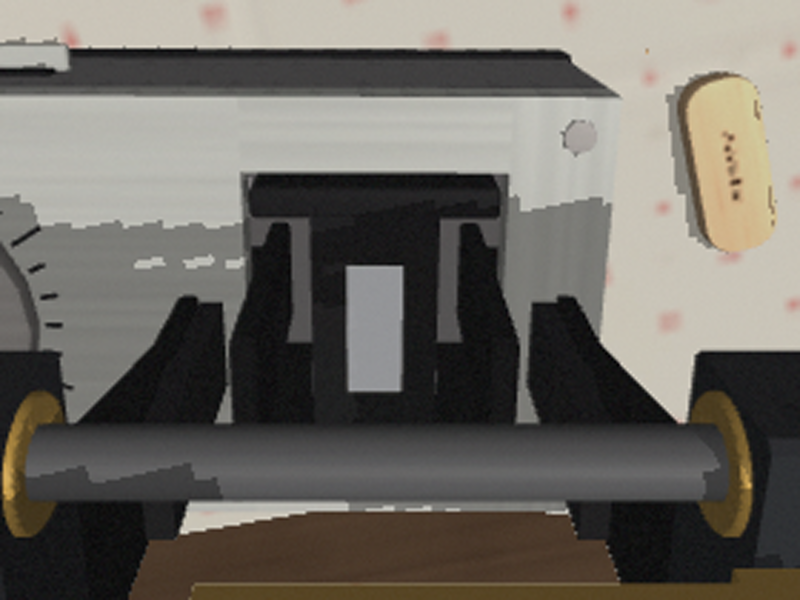

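The fingers straddle both paddles evenly: the pads are at about x 228 and 530, the paddles at 235 and 515. Squeeze.

Request:
apply_moves:
  targets:
    - [[0,0,0],[0,0,0]]
    - [[0,0,0],[0,0,0]]
    - [[0,0,0],[0,0,0]]
    - [[0,0,0],[0,0,0]]
    - [[0,0,0],[0,0,0]]
    - [[0,0,0],[0,0,0]]
    - [[0,0,0],[0,0,0]]
    - [[0,0,0],[0,0,0]]
  hand: 25
  squeeze: 35

```text
time_s: 12.15
tool_pos: [0.4973, -0.0259, 0.0674]
tool_rot: [180.0, 0.0, 168.4]
force: [-2.1, -0.3, 6.3]
grip_width: 0.0339
```

```bash
python3 - <<'E'
from h import *
o=env.get_obs();print({k:np.round(o[k],3).tolist() for k in ['tool_pos','tool_rot','force','wrist_torque','grip_width']})
p=env.read_camera('wrist');save(p['image'],'w5.png',(120,120,400,330))
E
```

```text
{'tool_pos': [0.497, -0.026, 0.067], 'tool_rot': [179.99, 0.018, 168.429], 'force': [-2.147, -0.266, 6.301], 'wrist_torque': [-0.091, 0.538, -0.028], 'grip_width': 0.034}
```

View pics/w5.png

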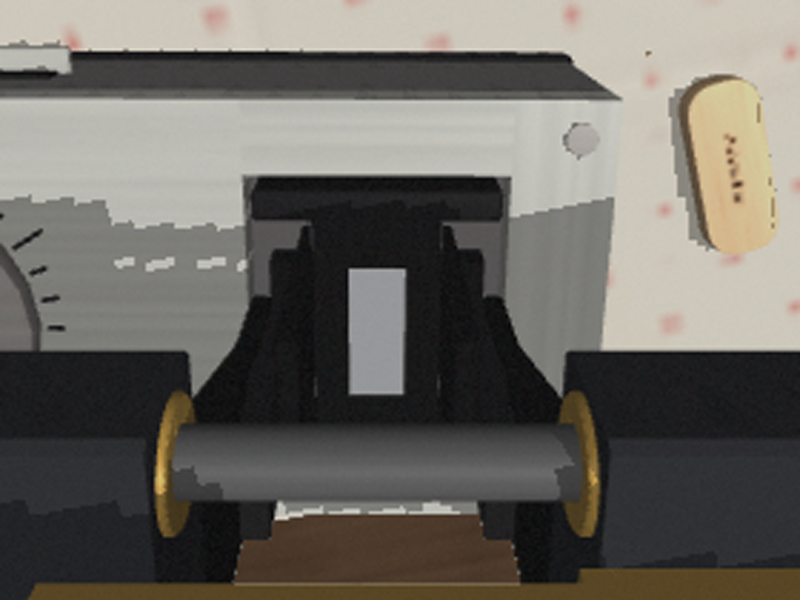

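Both catches are pressed in evenly against the middle of the cassette. Lift slowly at first.

Request:
apply_moves:
  targets:
    - [[0,0,2],[0,0,0]]
    - [[0,0,5],[0,0,0]]
    - [[0,0,9],[0,0,0]]
    - [[0,0,14],[0,0,0]]
    - [[0,0,20],[0,0,0]]
    - [[0,0,20],[0,0,0]]

```text
time_s: 12.8
tool_pos: [0.4979, -0.0256, 0.0877]
tool_rot: [180.0, 0.1, 168.4]
force: [-0.1, 0.6, -1.5]
grip_width: 0.0339
```

Request:
apply_moves:
  targets:
    - [[0,0,12],[0,0,0]]
    - [[0,0,26],[0,0,0]]
    - [[0,0,42],[0,0,0]]
    - [[0,0,58],[0,0,0]]
    - [[0,0,74],[0,0,0]]
    - [[0,0,88],[0,0,0]]
    - [[0,0,96],[0,0,0]]
    - [[0,0,100],[0,0,0]]

```text
time_s: 13.6
tool_pos: [0.4975, -0.0256, 0.1878]
tool_rot: [180.0, 0.1, 168.4]
force: [-0.1, 0.2, -2.8]
grip_width: 0.034
```

Request:
apply_moves:
  targets:
    - [[0,0,0],[0,0,0]]
    - [[0,0,0],[0,0,0]]
    - [[0,0,0],[0,0,0]]
    - [[0,0,0],[0,0,0]]
    - [[0,0,0],[0,0,0]]

```text
time_s: 14.1
tool_pos: [0.4968, -0.0257, 0.1862]
tool_rot: [-180.0, -0.0, 168.4]
force: [-1.3, -0.2, -2.4]
grip_width: 0.0342
```

```bash
python3 - <<'E'
from h import *
o=env.get_obs();print({k:np.round(o[k],3).tolist() for k in ['time_s','tool_pos','tool_rot','force','wrist_torque','grip_width','joint_velocities']})
a=env.read_camera('wrist')['image'];b=env.read_camera('scene')['image']
A=cv2.resize(a[100:340,100:420],(400,300));B=cv2.resize(b[120:270,210:410],(400,300),interpolation=cv2.INTER_CUBIC)
cv2.imwrite('pics/fin.png',np.hstack([A,B])[...,::-1])
E
```

```text
{'time_s': 14.1, 'tool_pos': [0.497, -0.026, 0.186], 'tool_rot': [-179.988, -0.038, 168.44], 'force': [-1.341, -0.181, -2.444], 'wrist_torque': [0.038, 0.037, -0.019], 'grip_width': 0.034, 'joint_velocities': [-0.063, -0.064, 0.052, -0.147, 0.178, -0.01, 0.007]}
```

View pics/fin.png

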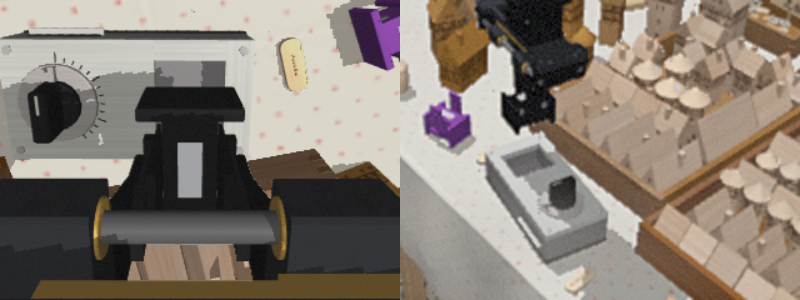

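The cassette is out and upright in the gripper, and the bay is empty. The knob points to the front and the fob hasn't moved. Its underside is about 0.14 m above the table. Handing in.

```bash
python3 -c "
from cell import env
print(env.sign_off())"
```

```text
the job is handed in; nothing more can be done
None
```

I turned the ribbon counter back to its zero stop, then pinched the cassette's two catches and lifted it straight up about 12 cm. I handed the job in at about 14 s of the 64 s, with the arm still holding the cassette; no verdict was reported.

- **Counter:** I turned it counter-clockwise by about 102° until the torque rose to 0.5 N m, far above the 0.04 N m of friction. After release, the pointer measured 169.1° against 168.3° expected, which is about 0.014 rad off.
- **Catches:** the fingers closed evenly on both catches while the cassette was still seated. In the picture both were pressed in against the cassette's middle.
- **Hold:** the cassette stood upright and still, its underside about 0.14 m above the table, judging by how far the tool rose. The tool carried about 2.4 N and the bay was empty.
- **Things round the printer:** in the last pictures the bay-side key fob was still in its place. I did not re-measure the other fob, the jar or the sander, but nothing pushed back on the arm away from the knob and cassette.

**One disagreement:** the fingers read 34 mm apart when gripping at 35 N, where 38 mm was expected with the catches fully in. I took this to be give in the catch stops, since the picture showed nothing wrong and the grip held through the lift.

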